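Load a filter cartridge into the leak-test fixture and clamp it home

ROBOT

A 7-joint arm with a two-finger parallel gripper is mounted at the origin on a cart in front of the work surface, level with it; the furniture and walls round the work are solid. World frame = base frame: x ahead of the robot, y to its left, z up, the work surface at z = 0. Lengths are in m, angles in rad, forces in N, time in s.
With the tool pointing down it reaches from about 0.425 to 0.925 m from the base axis. Payload 6.8 kg.
Tool frame: the origin (TCP) lies on the mounting face of the last link; the fingertips stand 173 mm ahead of it and the grasp point (between the pads) lies 155 mm ahead of it; z points along the fingers, y is the line along which they close (so a half turn about z gives the same grasp; the last joint's range is limited). The gripper opens to 85 mm and grips with 20 to 120 N. Pads are 22 mm wide; open, the fingers measure 114 mm over their backs; the gripper's body (76 mm by 85 mm) begins 54 mm behind the grasp point. The pads swing forward as they close: fully open they stand 13 mm farther back than shut.
Start: joints at [1.064, 0.477, 0.022, 1.555, -0.011, 1.109, -0.083], TCP at [0.262, -0.622, 0.405] pointing down, gripper open.
Joint ranges: [-2.96, 2.96], [-0.34, 2.1], [-1.41, 1.46], [0.24, 2.44], [-1.37, 4.51], [0.17, 1.92], [-2.96, 2.96]. Speed limits (rad/s): [2.39, 2.39, 3.14, 3.14, 3.14, 3.14, 3.14].

INTERFACE

Orientations are given as a unit quaternion [w, x, y, z].
In Python, from station import bot gives the robot as it stands. The module is installed in compiled form; this text tells all that it offers.
- The arm moves only by the shell command python3 -m pendant 'ROWS' [FORCE]. ROWS is JSON, a list of rows, each a list of 5 numbers: the finger opening in m, from 0 to 0.0854, then the shift along the tool's x, y, z in m, then the turn about the tool's z in degrees. In form: [[jaw, x, y, z, yaw], ...]. A call has 1 to 12 rows; each row shifts and turns the commanded pose from where the row before left it, along the tool's axes as they then stand; what a row does not reach is not made up. A row lasts 1/12 s, in which the tool goes at most 41.7 mm and 7.16 degrees, less where a joint would pass 70% of its speed; a pose out of reach is approached as far as the arm can. A call with a gripper value outside its range is refused whole. The fingers move at their own pace and stop on an object; FORCE is the grip in N (left out, the last holds). Time passes only in rows, so rows that do not move let the fingers close. It gives the time, the measured TCP pose, the force, the opening and the grip force at its end, in the units of the state.
- bot.get_obs(): the state, without advancing time (a new reading comes with each control period).
- bot.read_camera(name): name is "scene" or "top" or "wrist"; returns (picture, depth): 384x512x3 uint8, blue, green, red; 384x512 float32, m along the optical axis (not along the pixel's ray), 0 where there is no reading.
- bot.camera_model(name): a dict with "intrinsics" (3x3 intrinsics, pixels), "R" (3x3) and "t" (3): a world point X has camera coordinates R X + t. Camera axes: x right, y down, z forward; pixel columns grow to the right and rows downward; lengths in m; the calibration is good to about 2 mm. A picture is of the moment at which its call begins: read the wrist's pose just before it. camera_model takes no time and is no camera call; for the wrist camera it gives the pose at the moment of the call.
- bot.hand_in(): hands the job in; it is judged then, once.
Trained networks look in the newest picture that a camera, given by its name, has taken for a name from the list of things; names that differ only in an ending like _2 or _b are one class to them, and where a whole thing is asked for, a point or a joint stands for the part that bears it (a point fixed in the world has none). Each returns a list of dicts, best first, with "score" (0 to 1); they miss things now and then, are a little off and sometimes report something else, mostly with a low value. They report only what shows in the picture. A call takes as long as a camera call.
- bot.boxes_of(name, camera): "at" ([column, row] in pixels, amid what is visible of it).
- bot.trace(name, camera): "mask" (384x512 bool, what is visible of it) and "at" ([column, row] in pixels, amid what is visible of it).
- bot.pinpoint(name, camera): "at" ([column, row] in pixels: a listed point, or the origin of a listed thing).
The state is a dict: "t": time; "q": joint angles; "joint_vel": joint speeds; "joint_torque": joint torques, N m; "eef_pos": TCP position; "tool_rot": TCP orientation; "contact_force": force on the tool from outside, world axes, zero at the start; "torque": the same for the moment, N m; "gripper_width": opening from 0.0 (shut) to 1.0 (fully open); "grasp_force": force on a finger pad.
Only numpy, scipy, OpenCV 4.12 (cv2) and the standard library are available. Lean on these libraries where they do the work, as an engineer would, in place of code of your own. Each camera call takes 0.05 s, during which the arm holds its last target. There are 200 camera calls.

TASK

Stand the filter cartridge that fits the bore (the slimmer of the two) in the leak-test fixture and let go of it. Then swing the clamp over and press it down firmly, without crushing anything, so that its sprung tip drives the cartridge fully home and keeps it firmly held there when you let go. Leave the fatter cartridge, the open tin and the spark plug where they are.

Things in the scene. Friction and masses are not known exactly. Their poses are not given: they have to be found in the camera images.
- cartridge: the filter cartridge to load, the slimmer of two: aluminium cylinder 40 mm in diameter, 85 mm tall, with three dark rings round it and a dark disc on top; the rim of its foot is chamfered by 3 mm; 0.12 to 0.2 kg. It stands at the right end of the cart in one of two places about 11 cm apart, the fat one in the other. Origin: centre of its underside, z up its axis
- fat_cartridge: the wrong cartridge: alike, 85 mm tall, but 52 mm in diameter, too fat for the bore. Origin: centre of its underside
- fixture: leak-test fixture, fixed on a thin black mat behind the rack of upright tools: base 160 x 64 mm, grey pedestal, on it an aluminium block 60 x 60 mm (top 110 mm above the origin) with an upright bore, and a steel hinge post. Origin: underside of the base below the bore's axis. x: level, from the hinge to the bore; y: level, away from the robot, to the side of the grip bar; z up
- bore_mouth (a point): centre of the bore's mouth in the block's top, 110 mm above the fixture's origin; the bore is 41.6 mm in diameter, its rim chamfered by 1.5 mm. The rack of tools in front of the fixture is solid up to z = 0.171 m, its rear face about 25 mm from the bore's axis: keep the gripper's body above that height here. The fingers have room when they close along the fixture's x
- bore_seat (a point): the seat: centre of the bore's floor, 45 mm below its mouth and 65 mm above the fixture's origin, axes as the fixture's. A sprung ejector button, 24 mm in diameter, in the floor holds a loose cartridge 12 mm off the seat (it stands 52 mm out of the block, 40 mm when home). It takes about 3 N at first, 6 N all the way down, and pushes the cartridge up again unless the clamp holds it
- clamp_hinge (a point): middle of the clamp's hinge axis, which is parallel to the fixture's y: 85 mm before the bore's axis (fixture x = -85 mm), 167 mm above the fixture's origin and 102 mm above the seat. The hinge is stiff (friction about 1.5 N m): the arm stays where it is left, and needs about 8 to 9 N at the grip bar to swing
- clamp (a joint): angle of the clamp arm in rad: 0 with the arm level over the bore, growing as it opens upwards; range -0.2 to 2.1; 1.65 to 1.95 at the start, standing up and leaning away from the bore. With the cartridge home it reads between -0.05 and 0.2, depending on how the tip's spindle happens to be set
- clamp_grip (a point): middle of the clamp's grip bar: black, round, 14 mm in diameter, parallel to the hinge axis and 160 mm from it, at the end of the arm (steel flat, 16 mm wide, 12 mm thick). The bar sticks out 50 mm from the arm's side towards the fixture's +y; this point lies at y = 36 mm, the arm's middle plane at y = 0. Pinched from above it can turn between the fingers as the arm swings
- clamp_tip: round black rubber tip, 18 mm wide, under the arm 85 mm from the hinge, sprung 8 N/mm over 6 mm. Its spindle is set by hand: the tip ends 17 to 33 mm below the arm's middle line. Origin 2.5 mm above its end. Pushing the bar down takes 10 N on the ejector, then 2 N more per mm once the cartridge is home; 13 N leaves the tip bearing with 8 N, 16 N with 14 N; 24 N gives 30 N: crushed
- screw_tin: open round tin, 73 mm across and 42 mm tall, right of the fixture; to be left alone. Origin: centre of its underside
- spark_plug: spark plug, 78 mm long and 22 mm thick, lying on the front ledge of the cart; to be left alone. Origin: below its middle

How it is judged:
On the way, in this order (a step that is already met when the one before it is completed fails the run):
1. the slim cartridge stands in the bore on the ejector, let go of, while the clamp is still open (horizontal distance between cartridge and bore_seat below 0.004 m and z of cartridge in the frame of bore_seat below 0.018 m and angle between cartridge's own z axis and vertical below 0.1 rad and contact force between the fingers and cartridge below 0.1 N and value of joint clamp above 0.6 rad), for 0.2 s.
2. the clamp's tip has driven the cartridge home and bears on it (z of cartridge in the frame of bore_seat below 0.002 m and contact force between clamp_tip and cartridge above 8 N), for 0.2 s.
At the end, for the whole second after the job is handed in: the slim cartridge is upright (within 0.05 rad) in the bore, on its axis within 4 mm, its foot within 2 mm of the seat, at rest, and the clamp's tip keeps pressing on it with more than 8 N with nobody holding the clamp (all of step 2 and horizontal distance between cartridge and bore_seat below 0.004 m and angle between cartridge's own z axis and vertical below 0.05 rad and linear speed of cartridge below 0.01 m/s); the robot touches nothing.
It fails at once if the clamp's tip presses on the cartridge with more than 30 N (contact force between clamp_tip and cartridge above 30 N).
It fails at once if the fat cartridge, the tin or the spark plug is moved by more than 2 cm (distance of any of fat_cartridge, screw_tin, spark_plug from where it was at the start of the episode above 0.02 m).
It also fails if it takes over 72 s, if anything falls off the work surface, if the arm or the gripper's body presses on something with over 40 N, if the wrist force passes 120 N, or if a joint passes its speed limit or range.

## Working session

There is one attempt and no reset: what is moved stays moved. The work goes in short steps, Python scripts to look and compute and a shell command to move; the robot and the scene stay as the last step left them, time stands still between calls to the robot, and variables do not carry over. Pictures are saved under pics/ and viewed, at most 10 in all, crops included, and the job is handed in when it is done.

```bash
mkdir -p pics; cat > h.py <<'E'
from station import bot
import numpy as np, cv2
from scipy.spatial.transform import Rotation as Rn
def world(cam,px,depth=None,z=None,M=None):
    M=M or bot.camera_model(cam);K=np.array(M["intrinsics"]);R=np.array(M["R"]);t=np.array(M["t"])
    r=np.linalg.inv(K)@np.array([px[0],px[1],1.0]);c=-R.T@t;d=R.T@r
    s=depth if depth is not None else (z-c[2])/d[2]
    return c+s*d
def cloud(cam,depth,mask):
    M=bot.camera_model(cam);K=np.array(M["intrinsics"]);R=np.array(M["R"]);t=np.array(M["t"])
    v,u=np.nonzero(mask&(depth>0));d=depth[v,u]
    P=(np.linalg.inv(K)@np.vstack([u,v,np.ones(len(u))]))*d
    return (R.T@(P-t[:,None])).T
def pose():
    o=bot.get_obs();q=o["tool_rot"];R=Rn.from_quat([q[1],q[2],q[3],q[0]]).as_matrix()
    return np.array(o["eef_pos"]),R,o
E
python3 - <<'E'
from h import *
np.set_printoptions(precision=4,suppress=True)
p,R,o=pose();print(o["t"],p,R)
ims=[]
for c in ("scene","top"):
    im,d=bot.read_camera(c);ims.append(im);np.save(c+"_d.npy",d)
    for n in ("cartridge","fat_cartridge","fixture","clamp","clamp_tip","screw_tin","spark_plug"):
        r=bot.trace(n,c)
        for e in r[:2]:
            P=cloud(c,d,e["mask"]); 
            print(c,n,round(e["score"],2),np.round(e["at"]),e["mask"].sum(),np.percentile(P,[2,50,98],axis=0).round(3).tolist() if len(P) else None)
    for n in ("cartridge","fat_cartridge","bore_mouth","bore_seat","clamp_hinge","clamp_grip","clamp_tip"):
        r=bot.pinpoint(n,c)
        for e in r[:2]:
            print(c,"pt",n,round(e["score"],2),np.round(e["at"],1),world(c,e["at"],d[int(e["at"][1]),int(e["at"][0])]))
cv2.imwrite("pics/a.png",ims[0]);cv2.imwrite("pics/b.png",ims[1])
E
```

```text
0.0 [ 0.262  -0.6218  0.4037] [[ 0.9215  0.3883 -0.0009]
 [ 0.3883 -0.9215  0.0016]
 [-0.0002 -0.0018 -1.    ]]
scene cartridge 0.67 [198. 185.] 387 [[0.528, -0.358, 0.006], [0.55, -0.333, 0.064], [0.563, -0.325, 0.088]]
scene fat_cartridge 0.65 [215. 160.] 584 [[0.219, -0.649, -0.275], [0.445, -0.363, 0.061], [0.459, -0.346, 0.088]]
scene fixture 0.38 [321. 208.] 882 [[0.438, -0.043, 0.073], [0.548, 0.012, 0.268], [0.589, 0.045, 0.327]]
scene clamp 0.88 [324. 208.] 859 [[0.433, -0.045, 0.073], [0.548, 0.012, 0.27], [0.589, 0.044, 0.327]]
scene clamp_tip 0.5 [311. 207.] 64 [[0.541, -0.02, 0.254], [0.549, -0.013, 0.261], [0.554, -0.006, 0.265]]
scene screw_tin 0.93 [188. 221.] 426 [[0.592, -0.323, 0.001], [0.615, -0.3, 0.017], [0.663, -0.251, 0.104]]
scene spark_plug 0.55 [248. 168.] 30 [[0.376, -0.33, 0.01], [0.385, -0.29, 0.014], [0.395, -0.282, 0.019]]
scene pt cartridge 0.83 [196.7 196.2] [ 0.5572 -0.332   0.0272]
scene pt fat_cartridge 0.68 [222.6 172.8] [ 0.4405 -0.3479  0.0062]
scene pt bore_mouth 0.68 [258.3 227.5] [ 0.5833 -0.1032  0.1363]
scene pt bore_seat 0.95 [255.9 238.6
[... 662 characters left out ...]
[0.627, -0.292, 0.005], [0.66, -0.251, 0.044]]
top screw_tin 0.41 [179. 175.] 4324 [[0.518, -0.144, 0.011], [0.549, -0.046, 0.113], [0.598, 0.039, 0.328]]
top spark_plug 0.74 [309. 278.] 272 [[0.369, -0.33, -0.002], [0.382, -0.295, 0.014], [0.395, -0.265, 0.02]]
top pt cartridge 0.61 [335.7 197. ] [ 0.5262 -0.3365  0.0834]
top pt fat_cartridge 0.84 [345.8 252.8] [ 0.425  -0.3504  0.0866]
top pt bore_mouth 0.88 [208.3 166.3] [ 0.5807 -0.106   0.0993]
top pt bore_seat 0.76 [210.9 170.8] [ 0.5759 -0.1096  0.0841]
top pt clamp_hinge 0.39 [331.6 195.7] [ 0.5288 -0.3292  0.0825]
top pt clamp_grip 0.96 [ 90.  139.8] [0.5635 0.034  0.3268]
top pt clamp_tip 0.5 [137.4 164.3] [ 0.5445 -0.0164  0.2656]
```

View pics/a.png

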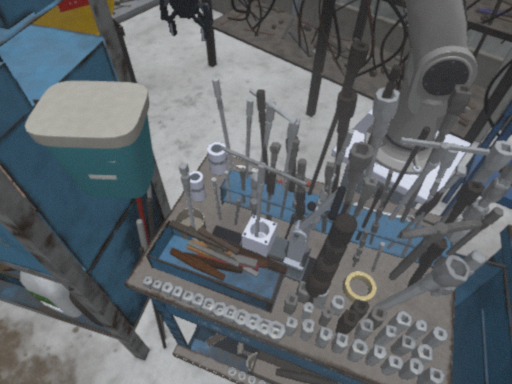

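View pics/b.png

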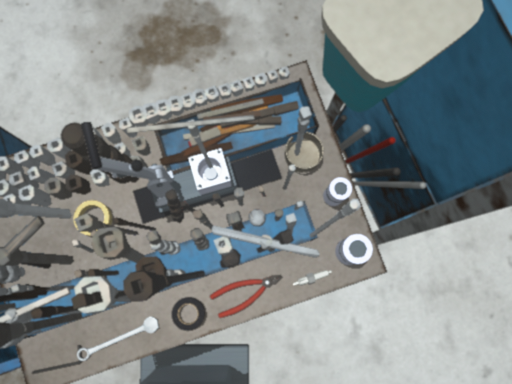

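```bash
python3 - <<'E'
from h import *
np.set_printoptions(precision=4,suppress=True)
im=cv2.imread("pics/b.png");d=np.load("top_d.npy")
P=np.zeros((384,512,3));m=np.ones((384,512),bool);v,u=np.nonzero(d>0);P[v,u]=cloud("top",d,m)
print("cam",-np.array(bot.camera_model("top")["R"]).T@np.array(bot.camera_model("top")["t"]))
# cartridge tops
for n,c in (("slim?",(0.531,-0.34)),("fat?",(0.43,-0.352))):
    s=(np.hypot(P[...,0]-c[0],P[...,1]-c[1])<.045)&(abs(P[...,2]-.086)<.006)
    (cx,cy),r=cv2.minEnclosingCircle(P[s][:,:2].astype(np.float32));print(n,cx,cy,r,s.sum(),np.sqrt(s.sum()),P[s].mean(0))
s=(np.hypot(P[...,0]-.578,P[...,1]+.107)<.05)&(abs(P[...,2]-.113)<.007)
print("block",cv2.minAreaRect(P[s][:,:2].astype(np.float32)),np.median(P[s],0))
crop=im[100:290,60:400];cv2.imwrite("pics/c.png",cv2.resize(crop,None,fx=2.3,fy=2.3,interpolation=cv2.INTER_CUBIC))
# height map, 2mm grid
H=np.zeros((200,300));
for x,y,z in P.reshape(-1,3):
    i=int((0.75-x)/.002);j=int((.15-y)/.002)
    if 0<=i<200 and 0<=j<300: H[i,j]=max(H[i,j],z)
H=cv2.dilate(H,np.ones((3,3)))
c=cv2.applyColorMap((np.clip(H/.35,0,1)*255).astype(np.uint8),cv2.COLORMAP_JET)
c=cv2.resize(c,None,fx=2.6,fy=2.6,interpolation=cv2.INTER_NEAREST)
for k in range(6):
    y=.1-.1*k;cv2.putText(c,"%.1f"%y,(int((.15-y)/.002*2.6),515),0,.4,(255,255,255));cv2.line(c,(int((.15-y)/.002*2.6),0),(int((.15-y)/.002*2.6),520),(90,90,90))
for k in range(4):
    x=.7-.1*k;yy=int((.75-x)/.002*2.6);cv2.line(c,(0,yy),(780,yy),(90,90,90));cv2.putText(c,"%.1f"%x,(0,yy),0,.4,(255,255,255))
cv2.imwrite("pics/d.png",c)
E
```

```text
cam [ 0.3735 -0.1762  0.9668]
slim? 0.5419881939888 -0.34428471326828003 0.02029283717274666 385 19.621416870348583 [ 0.5416 -0.3436  0.0854]
fat? 0.43220433592796326 -0.37078580260276794 0.02624952234327793 676 26.0 [ 0.4321 -0.3703  0.0854]
block ((0.5727904438972473, -0.10770422965288162), (0.061478517949581146, 0.06007163226604462), 16.138450622558594) [ 0.5707 -0.1099  0.1137]
```

View pics/c.png

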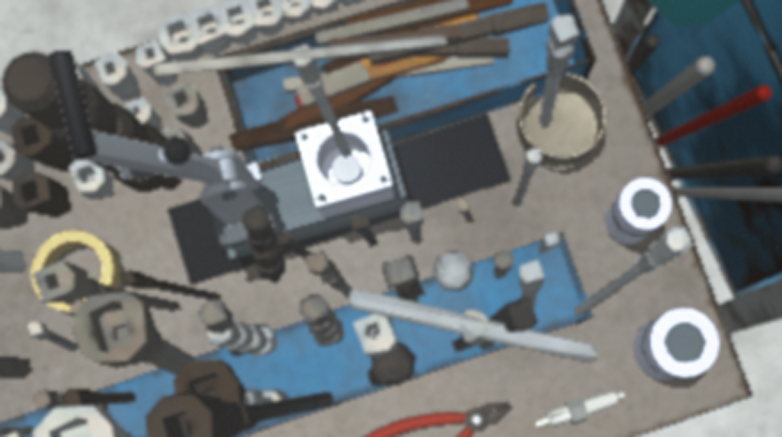

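View pics/d.png

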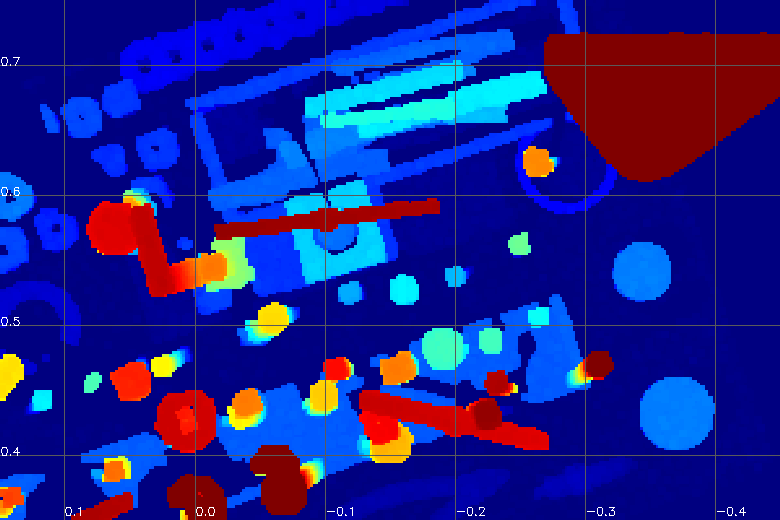

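```bash
python3 - <<'E'
from h import *
np.set_printoptions(precision=3,suppress=True)
d=np.load("top_d.npy");ds=np.load("scene_d.npy")
P=np.zeros((384,512,3));m=np.ones((384,512),bool);v,u=np.nonzero(d>0);P[v,u]=cloud("top",d,m)
S=np.zeros((384,512,3));v,u=np.nonzero(ds>0);S[v,u]=cloud("scene",ds,m)
print("scene cam",-np.array(bot.camera_model("scene")["R"]).T@np.array(bot.camera_model("scene")["t"]))
for px in ((140,127),(175,124),(193,122),(235,120),(197,135),(201,143),(205,150),(208,157),(210,163),(210,172)):print(px,P[px[1],px[0]])
for n,A in (("top",P),("scene",S)):
  s=(A[...,0]>.5)&(A[...,0]<.66)&(A[...,1]<-.03)&(A[...,1]>-.2)&(A[...,2]>.14)
  Q=A[s];print(n,len(Q))
  for lo in np.arange(.14,.5,.04):
    q=Q[(Q[:,2]>=lo)&(Q[:,2]<lo+.04)]
    if len(q):print(round(lo,2),len(q),q.min(0),q.max(0))
for px in ((350,207),(345,212),(303,115)):print(px,P[px[1],px[0]])
# tall things near slim & along path
s=(P[...,2]>.13)&(P[...,1]<-.13)&(P[...,0]>.3)&(P[...,1]>-.42)
l=cv2.connectedComponentsWithStats(s.astype(np.uint8))
for k in range(1,l[0]):
    q=P[l[1]==k]
    if len(q)>8:print(l[2][k][:5],np.percentile(q,[3,97],axis=0).tolist())
# grip bar / arm cloud
s=(P[...,0]>.5)&(P[...,0]<.62)&(P[...,1]<.07)&(P[...,1]>-.0)&(P[...,2]>.2)
print("top z",np.percentile(P[s],[1,50,99],axis=0))
import sys
E
python3 - <<'E'
import cv2
im=cv2.imread("pics/a.png");cv2.imwrite("pics/e.png",cv2.resize(im[80:290,160:400],None,fx=2.8,fy=2.8,interpolation=cv2.INTER_CUBIC))
E
```

```text
scene cam [0.907 0.146 0.785]
(140, 127) [ 0.577 -0.035  0.34 ]
(175, 124) [ 0.581 -0.081  0.339]
(193, 122) [ 0.584 -0.105  0.338]
(235, 120) [ 0.587 -0.16   0.337]
(197, 135) [ 0.578 -0.106  0.299]
(201, 143) [ 0.581 -0.107  0.248]
(205, 150) [ 0.618 -0.098  0.075]
(208, 157) [ 0.587 -0.109  0.141]
(210, 163) [ 0.583 -0.11   0.115]
(210, 172) [ 0.574 -0.108  0.083]
top 1139
0.14 201 [ 0.5   -0.147  0.14 ] [ 0.659 -0.03   0.18 ]
0.18 46 [ 0.5   -0.109  0.18 ] [ 0.586 -0.031  0.219]
0.22 135 [ 0.5   -0.108  0.22 ] [ 0.583 -0.051  0.257]
0.26 43 [ 0.576 -0.108  0.262] [ 0.584 -0.098  0.3  ]
0.3 608 [ 0.571 -0.184  0.3  ] [ 0.595 -0.031  0.34 ]
0.34 106 [ 0.571 -0.114  0.34 ] [ 0.585 -0.03   0.344]
scene 1034
0.14 203 [ 0.501 -0.135  0.14 ] [ 0.66 -0.03  0.18]
0.18 153 [ 0.5   -0.109  0.18 ] [ 0.588 -0.032  0.22 ]
0.22 125 [ 0.5   -0.107  0.22 ] [ 0.588 -0.051  0.26 ]
0.26 72 [ 0.578 -0.106  0.262] [ 0.588 -0.096  0.3  ]
0.3 459 [ 0.571 -0.185  0.3  ] [ 0.595 -0.031  0.34 ]
0.34 22 [ 0.572 -0.074  0.34 ] [ 0.582 -0.031  0.342]
(350, 207) [ 0.467 -0.306  0.35 ]
(345, 212) [ 0.465 -0.305
[... 789 characters left out ...]
935610001498]]
[296 201   7   6  28] [[0.5024699131526938, -0.26953090655767886, 0.1301830589557617], [0.5109861363332986, -0.25929251630964223, 0.13474621745809287]]
[248 209  17  17 234] [[0.46981654030410014, -0.2035786953398187, 0.13921526210601337], [0.49389509538868404, -0.17858897971347054, 0.15393098558735702]]
[274 209   9  10  69] [[0.4816115402068908, -0.23363018324996526, 0.13818161226953937], [0.4944487620819659, -0.2219560832600977, 0.15441812475341665]]
[ 213  211  106   57 2081] [[0.40220542855882047, -0.25826235898282773, 0.18325482251200978], [0.4683933818842407, -0.1352095345804644, 0.34159566751224896]]
top z [[0.526 0.001 0.213]
 [0.56  0.04  0.314]
 [0.592 0.069 0.329]]
```

View pics/e.png

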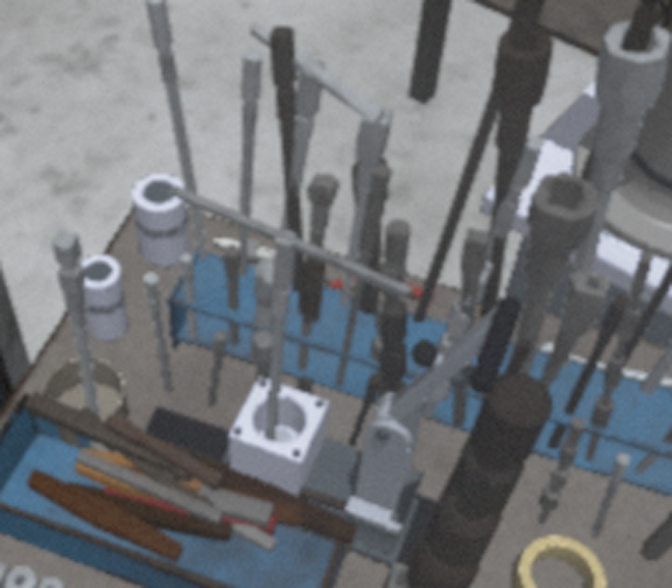

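```bash
python3 -m pendant '[[0.0854,0,0,0,6.7],[0.0854,0.0305,-0.0168,0,0],[0.0854,0.0305,-0.0168,0,0],[0.0854,0.0305,-0.0168,0,0],[0.0854,0.0305,-0.0168,0,0],[0.0854,0.0305,-0.0168,0,0],[0.07,0.0305,-0.0168,0,0],[0.07,0.0305,-0.0168,0,0],[0.07,0.0305,-0.0168,0,0],[0.07,0.0305,-0.0168,0,0],[0.07,0.0305,-0.0168,0,0],[0.07,0,0,0,0]]' 60
python3 - <<'E'
from h import *
np.set_printoptions(precision=4,suppress=True)
p,R,o=pose();print(o["t"],p,R,o["contact_force"])
# static: block & cartridges in scene cam
ds=np.load("scene_d.npy");d=np.load("top_d.npy")
for n,D in (("top",d),("scene",ds)):
    Q=cloud(n,D,np.ones((384,512),bool))
    q=Q[(np.hypot(Q[:,0]-.573,Q[:,1]+.108)<.05)&(abs(Q[:,2]-.113)<.004)];print(n,cv2.minAreaRect(q[:,:2].astype(np.float32)),np.median(q[:,2]))
    q=Q[(np.hypot(Q[:,0]-.542,Q[:,1]+.344)<.045)&(abs(Q[:,2]-.0855)<.003)];print(cv2.minEnclosingCircle(q[:,:2].astype(np.float32)))
print(world("top",(208.3,166.3),z=.113),world("scene",(258.3,227.5),z=.113))
M=bot.camera_model("wrist");im,dw=bot.read_camera("wrist");cv2.imwrite("pics/f.png",im)
Q=cloud("wrist",dw,np.ones((384,512),bool))
q=Q[(np.hypot(Q[:,0]-.542,Q[:,1]+.344)<.045)&(abs(Q[:,2]-.0855)<.005)];print("wrist",len(q),cv2.minEnclosingCircle(q[:,:2].astype(np.float32)) if len(q) else 0)
E
```

```text
t: 2.5
eef_pos: [0.5144, -0.3684, 0.4048]
tool_rot: [-0.002, 0.989, 0.146, 0.002]
contact_force: [1.5, 1.3, -0.6]
gripper_width: 0.818
grasp_force: 0.0
2.5 [ 0.5144 -0.3684  0.4048] [[ 0.9573  0.289   0.0039]
 [ 0.289  -0.9573  0.004 ]
 [ 0.0049 -0.0027 -1.    ]] [ 1.54    1.3298 -0.6201]
top ((0.572981595993042, -0.10770104825496674), (0.06097472459077835, 0.0601450614631176), 15.949188232421875) 0.11365500888371621
((0.5419488549232483, -0.3443554937839508), 0.02029130980372429)
scene ((0.5735554695129395, -0.10932515561580658), (0.06184384971857071, 0.06095021218061447), 16.637348175048828) 0.11288991884021357
((0.5432724952697754, -0.34607887268066406), 0.021670034155249596)
[ 0.5775 -0.1071  0.113 ] [ 0.5717 -0.1121  0.113 ]
wrist 1212 ((0.5389620661735535, -0.3498069643974304), 0.02021954394876957)
```

View pics/f.png

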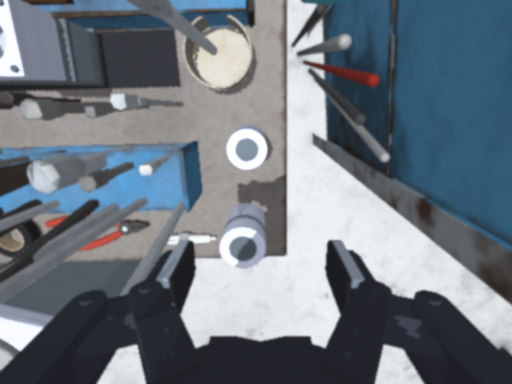

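```bash
python3 -m pendant '[[0.07,0.0162,-0.0068,0.01,0],[0.07,0.0162,-0.0068,0.03,0],[0.07,0,0,0.03,0],[0.07,0,0,0.03,0],[0.07,0,0,0,0],[0.07,0,0,0,0],[0.07,0,0,0,0]]'
python3 - <<'E'
from h import *
np.set_printoptions(precision=4,suppress=True)
p,R,o=pose();print(o["t"],p,R,o["contact_force"])
im,dw=bot.read_camera("wrist")
Q=cloud("wrist",dw,np.ones((384,512),bool))
q=Q[(np.hypot(Q[:,0]-.542,Q[:,1]+.344)<.045)&(abs(Q[:,2]-.0855)<.006)];print("wrist",len(q),np.median(q[:,2]),cv2.minEnclosingCircle(q[:,:2].astype(np.float32)) if len(q) else 0)
M=bot.camera_model("wrist");print("campos",-np.array(M["R"]).T@M["t"])
E
```

```text
t: 3.13
eef_pos: [0.5357, -0.355, 0.3064]
tool_rot: [0.001, 0.99, 0.14, 0.001]
contact_force: [0.9, -0.5, 0.0]
gripper_width: 0.82
grasp_force: 0.0
3.1333 [ 0.5357 -0.355   0.3064] [[ 0.9609  0.2768  0.0015]
 [ 0.2768 -0.9609 -0.0014]
 [ 0.0011  0.0018 -1.    ]] [ 0.9356 -0.457   0.0161]
wrist 2399 0.08565888963383277 ((0.5429599285125732, -0.3464607000350952), 0.020257292315363884)
campos [ 0.613  -0.3351  0.2762]
```

```bash
python3 -m pendant '[[0.07,0.009,-0.0065,0,0],[0.07,0,0,0.02,0],[0.07,0,0,0.022,0],[0.07,0,0,0.022,0],[0.07,0,0,0.022,0],[0.07,0,0,0,0],[0.07,0,0,0,0]]'; python3 -m pendant '[[0.03,0,0,0,0],[0.03,0,0,0,0],[0.03,0,0,0,0],[0.03,0,0,0,0],[0.03,0,0,0,0],[0.03,0,0,0,0]]' 60
```

```text
t: 3.77
eef_pos: [0.543, -0.3446, 0.2192]
tool_rot: [-0.0, 0.99, 0.141, -0.0]
contact_force: [0.4, 0.6, 0.8]
gripper_width: 0.82
grasp_force: 0.0
t: 4.27
eef_pos: [0.5434, -0.3453, 0.221]
tool_rot: [0.001, 0.99, 0.14, 0.001]
contact_force: [-1.3, 0.7, 5.0]
gripper_width: 0.454
grasp_force: 59.9
```

```bash
python3 -m pendant '[[0.03,0,0,-0.01,0],[0.03,0,0,-0.033,0],[0.03,0,0,-0.036,0],[0.03,0,0,-0.036,0],[0.03,0,0,-0.036,0],[0.03,0,0,-0.036,0],[0.03,0,0,-0.036,0],[0.03,0,0,-0.036,0],[0.03,0,0,-0.036,0],[0.03,0,0,-0.036,0],[0.03,0,0,-0.034,0],[0.03,0,0,0,0]]'; python3 -m pendant '[[0.03,0.0118,-0.0274,0,0],[0.03,0.0118,-0.0274,0,0],[0.03,0.0118,-0.0274,0,0],[0.03,0.0118,-0.0274,0,0],[0.03,0.0118,-0.0274,0,0],[0.03,0.0118,-0.0274,0,0],[0.03,0.0118,-0.0274,0,0],[0.03,0.0118,-0.0274,0,0],[0.03,0,0,0,0],[0.03,0,0,0,0],[0.03,0,0,0,0]]'
python3 - <<'E'
from h import *
np.set_printoptions(precision=4,suppress=True)
p,R,o=pose();print(o["t"],p,R,o["contact_force"],o["q"])
im,dw=bot.read_camera("wrist");cv2.imwrite("pics/g.png",im)
Q=cloud("wrist",dw,np.ones((384,512),bool))
q=Q[(np.hypot(Q[:,0]-.573,Q[:,1]+.108)<.05)&(abs(Q[:,2]-.113)<.005)];print("wrist",len(q))
if len(q): print(np.median(q[:,2]),cv2.minAreaRect(q[:,:2].astype(np.float32)))
for e in bot.pinpoint("bore_mouth","wrist")[:2]:print(e,world("wrist",e["at"],z=.113))
im,d=bot.read_camera("top")
for e in bot.trace("cartridge","top")[:2]:print("cart",e["score"],np.percentile(cloud("top",d,e["mask"]),[3,50,97],axis=0))
E
```

```text
t: 5.27
eef_pos: [0.5421, -0.3449, 0.5935]
tool_rot: [0.004, 0.99, 0.14, 0.006]
contact_force: [0.0, -0.1, -0.3]
gripper_width: 0.455
grasp_force: 60.8
t: 6.18
eef_pos: [0.5717, -0.1086, 0.5842]
tool_rot: [0.0, 0.99, 0.14, 0.0]
contact_force: [-0.3, -0.5, -1.6]
gripper_width: 0.454
grasp_force: 60.8
6.1833 [ 0.5717 -0.1086  0.5842] [[ 0.9606  0.2778  0.0004]
 [ 0.2778 -0.9606 -0.0009]
 [ 0.0001  0.0009 -1.    ]] [-0.3477 -0.5491 -1.6419] [ 0.2282  0.2185 -0.1819  1.5194  0.0406  1.4069 -1.2453]
wrist 913
0.11280544141666192 ((0.5724198222160339, -0.10991038382053375), (0.0599898099899292, 0.06001314893364906), 15.997539520263672)
{'at': [263.5, 151.1], 'score': 0.86} [ 0.5779 -0.1157  0.113 ]
{'at': [357.8, 236.7], 'score': 0.55} [ 0.4811 -0.3117  0.113 ]
cart 0.7 [[ 0.5502 -0.1298  0.3703]
 [ 0.5561 -0.1171  0.4333]
 [ 0.5737 -0.0998  0.4505]]
```

View pics/g.png

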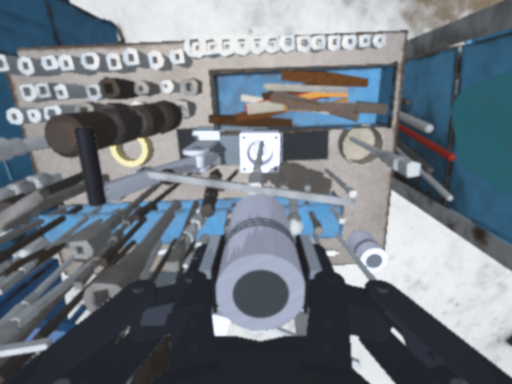

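```bash
python3 -m pendant '[[0.03,0.0015,0,0.01,0],[0.03,0,0,0.005,0],[0.03,0,0,0.003,0],[0.03,0,0,0.003,0],[0.03,0,0,0.003,0],[0.03,0,0,0.003,0],[0.03,0,0,0,0]]'
```

```text
t: 6.97
eef_pos: [0.5736, -0.1078, 0.556]
tool_rot: [-0.0, 0.99, 0.14, -0.0]
contact_force: [-0.9, -1.0, -1.6]
gripper_width: 0.456
grasp_force: 60.8
```

```bash
python3 -m pendant '[[0.03,0,0,0.005,0],[0.03,0,0,0.005,0],[0.03,0,0,0.005,0],[0.03,0,0,0.005,0],[0.03,0,0,0,0]]';python3 -m pendant '[[0.03,0,0,0.015,0],[0.03,0,0,0.02,0],[0.03,0,0,0.02,0],[0.03,0,0,0.02,0],[0.03,0,0,0,0]]'
```

```text
t: 7.38
eef_pos: [0.5735, -0.1078, 0.5352]
tool_rot: [-0.0, 0.99, 0.141, -0.001]
contact_force: [-0.3, -0.5, -1.4]
gripper_width: 0.453
grasp_force: 60.8
t: 7.8
eef_pos: [0.5726, -0.1078, 0.4576]
tool_rot: [-0.001, 0.99, 0.141, -0.003]
contact_force: [-1.3, -1.2, -1.8]
gripper_width: 0.458
grasp_force: 60.7
```

```bash
python3 -m pendant '[[0.03,0,0.001,0.025,0],[0.03,0,0,0.025,0],[0.03,0,0,0.025,0],[0.03,0,0,0.023,0],[0.03,0,0,0,0],[0.03,0,0,0,0],[0.03,0,0,0,0]]'
python3 - <<'E'
from h import *
np.set_printoptions(precision=4,suppress=True)
p,R,o=pose();print(o["t"],p,o["contact_force"],R[:,2])
for c in("wrist","scene"):
    im,dw=bot.read_camera(c)
    Q=cloud(c,dw,np.ones((384,512),bool))
    q=Q[(np.hypot(Q[:,0]-.573,Q[:,1]+.108)<.05)&(abs(Q[:,2]-.113)<.005)]
    if len(q):print(len(q),np.median(q[:,2]),cv2.minAreaRect(q[:,:2].astype(np.float32)))
cv2.imwrite("pics/h.png",bot.read_camera("wrist")[0])
E
```

```text
t: 8.38
eef_pos: [0.5749, -0.1088, 0.3658]
tool_rot: [0.0, 0.99, 0.14, 0.001]
contact_force: [0.1, 0.8, -1.4]
gripper_width: 0.455
grasp_force: 60.8
8.3833 [ 0.5749 -0.1088  0.3658] [ 0.1042  0.8234 -1.3987] [ 0.0028 -0.0003 -1.    ]
2194 0.11309830070665663 ((0.5738181471824646, -0.10943758487701416), (0.05949690565466881, 0.06015533208847046), 16.14899253845215)
343 0.11305060548618427 ((0.573960542678833, -0.10887905955314636), (0.0606241375207901, 0.06083858758211136), 17.27879524230957)
```

View pics/h.png

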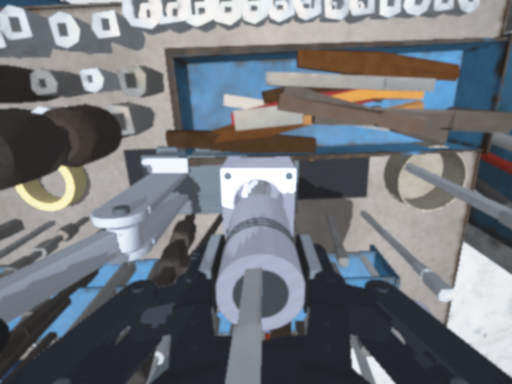

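```bash
python3 -m pendant '[[0.03,0,0,0.012,0],[0.03,0,0,0.012,0],[0.03,0,0,0.005,0],[0.03,0,0,0.005,0],[0.03,0,0,0.005,0],[0.03,0,0,0,0]]';python3 -m pendant '[[0.03,0,0,0.005,0],[0.03,0,0,0.005,0],[0.03,0,0,0.005,0],[0.03,0,0,0.005,0],[0.03,0,0,0.002,0],[0.03,0,0,0,0]]'
```

```text
t: 9.03
eef_pos: [0.5739, -0.1087, 0.3235]
tool_rot: [-0.0, 0.99, 0.141, -0.0]
contact_force: [1.7, 0.3, -1.7]
gripper_width: 0.453
grasp_force: 60.7
t: 9.53
eef_pos: [0.5739, -0.1087, 0.3021]
tool_rot: [-0.0, 0.99, 0.141, -0.0]
contact_force: [0.4, -0.0, -1.9]
gripper_width: 0.456
grasp_force: 60.8
```

```bash
python3 -m pendant '[[0.06,0,0,0,0],[0.06,0,0,0,0],[0.06,0,0,0,0],[0.06,0,0,0,0],[0.06,0,0,-0.01,0],[0.06,0,0,-0.03,0],[0.06,0,0,-0.04,0],[0.06,0,0,-0.04,0],[0.06,0,0,-0.04,0],[0.06,0,0,-0.04,0],[0.06,0,0,-0.04,0],[0.06,0,0,0,0]]'
python3 - <<'E'
from h import *
np.set_printoptions(precision=4,suppress=True)
p,R,o=pose();print(o["t"],p,o["contact_force"])
for c in ("top","scene","wrist"):
    im,d=bot.read_camera(c)
    Q=cloud(c,d,np.ones((384,512),bool))
    q=Q[(np.hypot(Q[:,0]-.5738,Q[:,1]+.109)<.022)&(Q[:,2]>.135)&(Q[:,2]<.2)];print(c,len(q), np.percentile(q,[2,50,98],axis=0) if len(q) else 0)
    # clamp: in fixture coords relative to hinge
    xf=np.array([.278,-.9606,0]);yf=np.array([.9606,.278,0]);B=np.array([.5738,-.1092,0.003])
    F=np.c_[(Q-B)@xf,(Q-B)@yf,Q[:,2]-.003]
    bar=F[(F[:,1]>.015)&(F[:,1]<.065)&(F[:,0]<-.06)&(F[:,0]>-.2)&(F[:,2]>.2)&(F[:,2]<.36)]
    if len(bar):
        print("bar",len(bar),np.percentile(bar,[2,50,98],axis=0))
    for e in bot.pinpoint("clamp_grip",c)[:1]:
        w=world(c,e["at"],d[int(e["at"][1]),int(e["at"][0])]);print(e,w,(w-B)@xf,(w-B)@yf,w[2]-.003)
    for e in bot.trace("clamp",c)[:1]:
        A=cloud(c,d,e["mask"]);A=np.c_[(A-B)@xf,(A-B)@yf,A[:,2]-.003]
        np.save("clamp_"+c,A)
        r=np.hypot(A[:,0]+.085,A[:,2]-.167);k=(r>.14)&(r<.175)&(A[:,2]>.17)
        th=np.arctan2(A[k,2]-.167,A[k,0]+.085);print("clamp",e["score"],k.sum(),np.median(th),np.percentile(A[k],[5,50,95],axis=0))
E
```

```text
t: 10.53
eef_pos: [0.5745, -0.1086, 0.5531]
tool_rot: [0.002, 0.99, 0.14, 0.007]
contact_force: [1.4, -0.3, 1.3]
gripper_width: 0.703
grasp_force: 0.0
10.5333 [ 0.5745 -0.1086  0.5531] [ 1.4329 -0.3479  1.3117]
top 527 [[ 0.5525 -0.1266  0.1389]
 [ 0.5689 -0.1091  0.1655]
 [ 0.5888 -0.0905  0.1881]]
scene 369 [[ 0.5552 -0.1255  0.1371]
 [ 0.582  -0.1032  0.1644]
 [ 0.5926 -0.0892  0.1942]]
bar 1011 [[-0.1799  0.0189  0.2183]
 [-0.1525  0.0549  0.3112]
 [-0.0676  0.0648  0.3376]]
{'at': [334.1, 207.2], 'score': 0.87} [0.5739 0.0381 0.3274] -0.14147944262411632 0.041055121515533956 0.3243639470653986
clamp 0.96 341 1.9186962388446955 [[-0.1481 -0.003   0.3072]
 [-0.1414  0.0273  0.3219]
 [-0.1326  0.0568  0.3244]]
wrist 726 [[ 0.5572 -0.127   0.1372]
 [ 0.5783 -0.1074  0.1649]
 [ 0.5921 -0.0905  0.1929]]
bar 6305 [[-0.1728  0.018   0.2117]
 [-0.1447  0.0471  0.3119]
 [-0.0668  0.0643  0.3377]]
{'at': [52.5, 166.8], 'score': 0.64} [0.571  0.0328 0.3243] -0.13724196293358512 0.03675290208404355 0.32132717009636463
clamp 0.94 2758 1.8920964114499341 [[-0.1437 -0.005   0.3045]
 [-0.136   0.0211  0.3217]
 [-0.13    0.0546  0.3245]]
```

```bash
python3 -m pendant '[[0.05,0.0088,-0.0347,0,0],[0.05,0.0088,-0.0347,0,0],[0.05,0.0088,-0.0347,0,0],[0.05,0.0088,-0.0346,0,0],[0.05,0,0,0,0],[0.05,0,0,0,0],[0.05,0,0,0,0],[0.05,0,0,0,0]]'
python3 - <<'E'
from h import *
np.set_printoptions(precision=4,suppress=True)
p,R,o=pose();print(o["t"],p,R[:,1],R[:,2],o["contact_force"])
xf=np.array([.278,-.9606,0]);yf=np.array([.9606,.278,0]);B=np.array([.5738,-.1092,0.003])
print("tcp in fixture",(p-B)@xf,(p-B)@yf,p[2]-.003)
im,d=bot.read_camera("wrist")
Q=cloud("wrist",d,np.ones((384,512),bool));F=np.c_[(Q-B)@xf,(Q-B)@yf,Q[:,2]-.003]
for s in range(15,60,5):
    k=F[(F[:,1]>s/1e3)&(F[:,1]<(s+5)/1e3)&(abs(F[:,0]+.139)<.03)&(F[:,2]>.305)&(F[:,2]<.335)]
    if len(k):print(s,len(k),k.min(0),k.max(0))
for e in bot.pinpoint("clamp_grip","wrist")[:1]:
    w=world("wrist",e["at"],z=.325);print(e,(w-B)@xf,(w-B)@yf)
E
```

```text
t: 11.65
eef_pos: [0.5694, 0.0326, 0.5423]
tool_rot: [0.0, 0.99, 0.139, -0.0]
contact_force: [0.4, -0.0, 0.8]
gripper_width: 0.584
grasp_force: 0.0
11.65 [0.5694 0.0326 0.5423] [ 0.2758 -0.9612  0.0006] [-0.0006 -0.0008 -1.    ] [ 0.3556 -0.0201  0.7739]
tcp in fixture -0.13746515707147008 0.03519467954219613 0.5393223848982629
15 111 [-0.1472  0.015   0.3193] [-0.1347  0.0199  0.3245]
20 117 [-0.1479  0.02    0.3178] [-0.1347  0.0249  0.3244]
25 118 [-0.1479  0.025   0.3175] [-0.1346  0.0299  0.3248]
30 186 [-0.1689  0.03    0.3065] [-0.1346  0.035   0.3243]
35 281 [-0.169   0.035   0.3073] [-0.1346  0.04    0.3244]
40 296 [-0.169   0.04    0.3095] [-0.1346  0.045   0.3245]
45 314 [-0.1689  0.045   0.3106] [-0.1346  0.05    0.3253]
50 326 [-0.1686  0.05    0.3081] [-0.1346  0.055   0.3249]
55 344 [-0.1689  0.055   0.3051] [-0.1346  0.06    0.3245]
{'at': [251.3, 216.3], 'score': 0.88} -0.1416305500493157 0.0362964120942749
```

```bash
python3 -m pendant '[[0.05,0,-0.0035,0,0],[0.05,0,0,0.02,0],[0.05,0,0,0.02,0],[0.05,0,0,0.02,0],[0.05,0,0,0.007,0],[0.05,0,0,0,0],[0,0,0,0,0],[0,0,0,0,0],[0,0,0,0,0],[0,0,0,0,0],[0,0,0,0,0],[0,0,0,0,0]]' 40
```

```text
t: 12.75
eef_pos: [0.5685, 0.0378, 0.4772]
tool_rot: [0.0, 0.99, 0.14, 0.001]
contact_force: [-1.5, -0.2, 6.2]
gripper_width: 0.145
grasp_force: 39.2
```

```bash
python3 -m pendant '[[0,0,0.0099,-0.0035,0],[0,0,0.0099,-0.0025,0],[0,0,0.0119,-0.0024,0],[0,0,0.0119,-0.0013,0],[0,0,0,0,0]]'; python3 -m pendant '[[0,0,0.012,-0.0005,0],[0,0,0.0119,0.0004,0],[0,0,0.0119,0.0013,0],[0,0,0.0118,0.0022,0],[0,0,0.0116,0.003,0],[0,0,0.0114,0.004,0],[0,0,0,0,0]]'
```

```text
t: 13.17
eef_pos: [0.5803, -0.0021, 0.488]
tool_rot: [-0.003, 0.99, 0.141, 0.001]
contact_force: [-6.6, 5.5, 14.0]
gripper_width: 0.144
grasp_force: 40.0
t: 13.75
eef_pos: [0.6006, -0.0716, 0.4757]
tool_rot: [-0.001, 0.99, 0.141, 0.001]
contact_force: [1.1, 2.4, 1.9]
gripper_width: 0.146
grasp_force: 41.9
```

```bash
python3 -m pendant '[[0,0,0.011,0.0048,0],[0,0,0.0106,0.0055,0],[0,0,0.0102,0.0064,0],[0,0,0.0097,0.0071,0],[0,0,0.0091,0.0078,0],[0,0,0.0085,0.0084,0],[0,0,0.0078,0.0091,0],[0,0,0.0072,0.0097,0],[0,0,0,0,0],[0,0,0,0,0]]'; python3 - <<'E'
from h import *
p,R,o=pose()
xf=np.array([.278,-.9606,0]);yf=np.array([.9606,.278,0]);B=np.array([.5738,-.1092,0.003])
print(o["t"],p,o["contact_force"]);a=(p-B)@xf+.085;b=p[2]-.003-.155-.167;print(a,(p-B)@yf,b,np.hypot(a,b),np.arctan2(b,a))
im,d=bot.read_camera("scene");cv2.imwrite("pics/i.png",cv2.resize(im[130:300,200:380],None,fx=3.3,fy=3.3,interpolation=cv2.INTER_CUBIC))
E
```

```text
t: 14.58
eef_pos: [0.6214, -0.1423, 0.4154]
tool_rot: [-0.001, 0.99, 0.141, 0.001]
contact_force: [6.5, 2.0, -5.5]
gripper_width: 0.146
grasp_force: 43.8
14.5833 [ 0.62142128 -0.14230583  0.41541091] [ 6.5062382   2.01500109 -5.52536328]
0.13004017691127723 0.03654158016748459 0.09041090913565455 0.1583811229340538 0.6075333942427052
```

View pics/i.png

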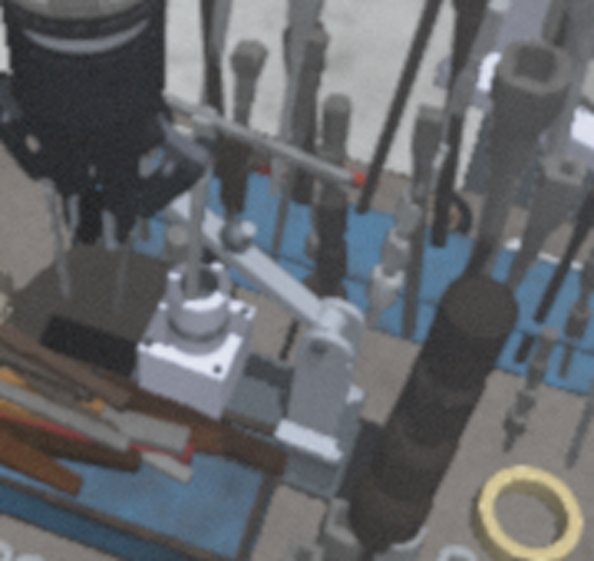

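```bash
python3 -m pendant '[[0,0,0.0038,0.0062,0],[0,0,0.0036,0.0063,0],[0,0,0.0034,0.0063,0],[0,0,0.0032,0.0064,0],[0,0,0,0,0],[0,0,0,0,0]]';  python3 -m pendant '[[0.03,0,0,0,0],[0.03,0,0,0,0],[0.03,0,0,0,0],[0.03,0,0,-0.02,0],[0.03,0,0,-0.022,0],[0,0,0,0,0],[0,0,0,0,0],[0,0,0,0,0],[0,0,0,0,0],[0,0,0,0,0]]' 40; python3 - <<'E'
from h import *
np.set_printoptions(precision=4,suppress=True)
p,R,o=pose()
xf=np.array([.278,-.9606,0]);yf=np.array([.9606,.278,0]);B=np.array([.5738,-.1092,0.003])
print(o["t"],p,o["contact_force"]);a=(p-B)@xf+.085;print(a,(p-B)@yf,p[2]-.173-.003-.167)
for c in ("scene","top"):
    im,d=bot.read_camera(c)
    for e in bot.pinpoint("clamp_grip",c)[:1]:
        w=world(c,e["at"],d[int(e["at"][1]),int(e["at"][0])]);print(c,e,(w-B)@xf+.085,(w-B)@yf,w[2]-.17)
    Q=cloud(c,d,np.ones((384,512),bool));F=np.c_[(Q-B)@xf+.085,(Q-B)@yf,Q[:,2]-.17]
    k=F[(F[:,0]>.02)&(F[:,0]<.15)&(abs(F[:,1])<.009)&(F[:,2]<.12)&(F[:,2]>.0)]
    r=np.hypot(k[:,0],k[:,2]); th=np.arctan2(k[:,2],k[:,0])-np.arcsin(.006/r);m=r>.09
    print("th",m.sum(),np.percentile(th[m],[10,30,50,70,90]))
E
```

```text
t: 15.13
eef_pos: [0.6252, -0.1553, 0.3908]
tool_rot: [-0.001, 0.99, 0.141, 0.001]
contact_force: [4.1, 4.1, -1.3]
gripper_width: 0.145
grasp_force: 45.5
t: 15.97
eef_pos: [0.6242, -0.1568, 0.4319]
tool_rot: [-0.0, 0.99, 0.14, -0.001]
contact_force: [0.6, -0.3, -0.5]
gripper_width: 0.002
grasp_force: 0.0
15.9667 [ 0.6242 -0.1568  0.4319] [ 0.5607 -0.3432 -0.4824]
0.14470736997168 0.03516138835773138 0.08886634727138845
scene {'at': [223.7, 196.2], 'score': 0.71} 0.14361250614190368 0.036569549026243896 0.0751149238605158
th 295 [0.3911 0.4321 0.4405 0.4478 0.5361]
top {'at': [347.8, 252.1], 'score': 0.65} 0.27952366959235747 -0.2098328333332004 -0.08524049174538004Traceback (most recent call last):
  File "<stdin>", line 13, in <module>
    return _quantile_unchecked(
        a, q, axis, out, overwrite_input, method, keepdims, weights)
    return _ureduce(a,
                    func=_quantile_ureduce_func,
    ...<5 lines>...
                    overwrite_input=overwrite_input,
                    method=method)
    r = func(a, **kwargs)
    result = _quantile(arr,
                       quantiles=q,
    ...<2 lines>...
                       out=out,
                       weights=wgt)
    slices_having_nans = np.isnan(arr[-1, ...])
                                  ~~~^^^^^^^^^
IndexError: index -1 is out of bounds for axis 0 with size 0
```

```bash
python3 -m pendant '[[0,0,0.001,0.01,0],[0,0,0.001,0.003,0],[0,0,0.001,0.003,0],[0,0,0.001,0.003,0],[0,0,0.001,0.003,0],[0,0,0,0,0],[0,0,0,0,0]]';  python3 -m pendant '[[0,0,0.001,0.002,0],[0,0,0.001,0.002,0],[0,0,0,0.002,0]]'; python3 -m pendant '[[0,0,0.001,0.002,0],[0,0,0,0.002,0]]'
```

```text
t: 16.75
eef_pos: [0.6257, -0.1619, 0.411]
tool_rot: [0.0, 0.99, 0.14, -0.0]
contact_force: [-1.5, -1.3, 3.7]
gripper_width: -0.003
grasp_force: 1.8
t: 17.0
eef_pos: [0.6263, -0.1639, 0.4057]
tool_rot: [0.0, 0.99, 0.14, 0.0]
contact_force: [-3.0, -1.4, 9.0]
gripper_width: -0.005
grasp_force: 4.2
t: 17.17
eef_pos: [0.6267, -0.1653, 0.4018]
tool_rot: [0.001, 0.99, 0.14, 0.0]
contact_force: [-2.9, -1.8, 9.3]
gripper_width: 0.001
grasp_force: 4.3
```

```bash
python3 -m pendant '[[0,0,0.0007,0.002,0],[0,0,0.0006,0.002,0]]';  python3 -m pendant '[[0,0,0.0006,0.002,0],[0,0,0.0006,0.002,0]]';  python3 -m pendant '[[0,0,0.0005,0.002,0],[0,0,0.0005,0.002,0]]';  python3 -m pendant '[[0,0,0.0004,0.002,0],[0,0,0.0004,0.002,0]]'
```

```text
t: 17.33
eef_pos: [0.627, -0.1666, 0.3979]
tool_rot: [0.001, 0.99, 0.14, 0.0]
contact_force: [-2.1, -1.8, 8.2]
gripper_width: -0.007
grasp_force: 4.1
t: 17.5
eef_pos: [0.6274, -0.1679, 0.394]
tool_rot: [0.001, 0.99, 0.14, 0.0]
contact_force: [-3.0, -1.8, 8.6]
gripper_width: -0.003
grasp_force: 4.1
t: 17.67
eef_pos: [0.6277, -0.1691, 0.39]
tool_rot: [0.001, 0.99, 0.14, 0.0]
contact_force: [-2.5, -2.4, 9.3]
gripper_width: -0.003
grasp_force: 4.1
t: 17.83
eef_pos: [0.628, -0.1701, 0.3861]
tool_rot: [0.001, 0.99, 0.14, 0.001]
contact_force: [-3.0, -3.3, 9.6]
gripper_width: -0.004
grasp_force: 4.4
```

```bash
for i in 1; do :; done; python3 -m pendant '[[0,0,0.0004,0.0015,0],[0,0,0.0003,0.0015,0]]';  python3 -m pendant '[[0,0,0.0003,0.001,0],[0,0,0.0003,0.001,0]]'; python3 -m pendant '[[0,0,0.0002,0.001,0],[0,0,0.0002,0.001,0]]'
```

```text
t: 18.0
eef_pos: [0.6282, -0.1708, 0.3832]
tool_rot: [0.001, 0.99, 0.14, 0.001]
contact_force: [-2.9, -2.3, 9.1]
gripper_width: -0.0
grasp_force: 4.5
t: 18.17
eef_pos: [0.6283, -0.1713, 0.3812]
tool_rot: [0.001, 0.99, 0.14, 0.001]
contact_force: [-3.2, -2.9, 8.0]
gripper_width: 0.002
grasp_force: 4.5
t: 18.33
eef_pos: [0.6284, -0.1717, 0.3792]
tool_rot: [0.001, 0.99, 0.14, 0.001]
contact_force: [-3.7, -2.8, 9.5]
gripper_width: -0.002
grasp_force: 4.6
```

```bash
python3 - <<'E'
from h import *
xf=np.array([.278,-.9606,0]);yf=np.array([.9606,.278,0]);B=np.array([.5738,-.1092,0.003])
p,R,o=pose()
im,d=bot.read_camera("scene");cv2.imwrite("pics/j.png",cv2.resize(im[150:270,220:360],None,fx=4.2,fy=4.2,interpolation=cv2.INTER_CUBIC))
Q=cloud("scene",d,np.ones((384,512),bool));F=np.c_[(Q-B)@xf,(Q-B)@yf,Q[:,2]-.003]
k=F[(np.hypot(F[:,0],F[:,1])<.02)&(F[:,2]>.143)&(F[:,2]<.17)];print(len(k),np.histogram(k[:,2],bins=np.arange(.143,.171,.002)))
E
```

```text
174 (array([ 6,  9,  5,  8,  6,  7, 37, 62, 12,  7,  3,  6,  3,  3]), array([0.143, 0.145, 0.147, 0.149, 0.151, 0.153, 0.155, 0.157, 0.159,
       0.161, 0.163, 0.165, 0.167, 0.169, 0.171]))
```

View pics/j.png

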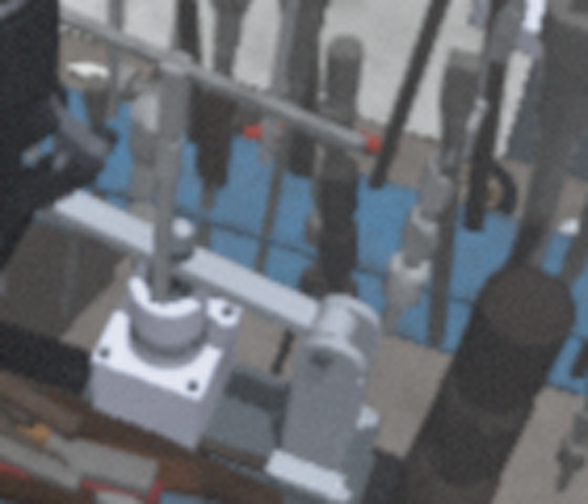

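```bash
python3 -m pendant '[[0,0,0.0002,0.0015,0],[0,0,0.0002,0.0015,0]]';  python3 -m pendant '[[0,0,0.0002,0.0015,0],[0,0,0.0002,0.0015,0]]'; python3 -m pendant '[[0,0,0.0002,0.001,0],[0,0,0.0001,0.001,0]]'; python3 -m pendant '[[0,0,0.0001,0.001,0],[0,0,0.0001,0.001,0]]'
```

```text
t: 18.55
eef_pos: [0.6285, -0.1722, 0.3764]
tool_rot: [0.001, 0.99, 0.14, 0.001]
contact_force: [-2.9, -2.6, 9.9]
gripper_width: -0.002
grasp_force: 4.8
t: 18.72
eef_pos: [0.6287, -0.1727, 0.3734]
tool_rot: [0.002, 0.99, 0.14, 0.001]
contact_force: [-2.6, -3.6, 10.0]
gripper_width: -0.001
grasp_force: 5.0
t: 18.88
eef_pos: [0.6288, -0.1731, 0.3715]
tool_rot: [0.002, 0.99, 0.14, 0.001]
contact_force: [-1.7, -4.5, 10.4]
gripper_width: -0.004
grasp_force: 5.2
t: 19.05
eef_pos: [0.6289, -0.1733, 0.3696]
tool_rot: [0.002, 0.99, 0.14, 0.001]
contact_force: [-3.1, -3.5, 10.2]
gripper_width: 0.002
grasp_force: 5.4
```

```bash
python3 -m pendant '[[0,0,0.0001,0.001,0],[0,0,0.0001,0.001,0]]';  python3 -m pendant '[[0,0,0.0001,0.001,0],[0,0,0,0.0005,0]]'; python3 -m pendant '[[0,0,0.0001,0.0005,0],[0,0,0,0.0005,0]]'
```

```text
t: 19.22
eef_pos: [0.6289, -0.1736, 0.3678]
tool_rot: [0.002, 0.99, 0.14, 0.001]
contact_force: [-2.6, -3.0, 12.4]
gripper_width: -0.002
grasp_force: 5.9
t: 19.38
eef_pos: [0.629, -0.1738, 0.3664]
tool_rot: [0.002, 0.99, 0.14, 0.001]
contact_force: [-3.8, -3.8, 12.8]
gripper_width: 0.002
grasp_force: 6.3
t: 19.55
eef_pos: [0.629, -0.1739, 0.3656]
tool_rot: [0.002, 0.99, 0.14, 0.001]
contact_force: [-3.8, -3.4, 12.9]
gripper_width: -0.004
grasp_force: 6.6
```

```bash
python3 -m pendant '[[0,0,0,0.0005,0],[0,0,0,0.0005,0],[0,0,0,0,0]]';  python3 -m pendant '[[0,0,0,0.0005,0],[0,0,0,0,0]]'; python3 -m pendant '[[0,0,0,0.0005,0],[0,0,0,0,0]]'
```

```text
t: 19.8
eef_pos: [0.629, -0.174, 0.3647]
tool_rot: [0.002, 0.99, 0.139, 0.001]
contact_force: [-3.2, -3.6, 12.5]
gripper_width: 0.001
grasp_force: 6.5
t: 19.97
eef_pos: [0.629, -0.174, 0.3643]
tool_rot: [0.002, 0.99, 0.139, 0.001]
contact_force: [-3.9, -3.7, 14.1]
gripper_width: 0.0
grasp_force: 6.7
t: 20.13
eef_pos: [0.629, -0.174, 0.3639]
tool_rot: [0.002, 0.99, 0.139, 0.001]
contact_force: [-3.5, -4.2, 13.8]
gripper_width: 0.001
grasp_force: 6.9
```

```bash
python3 - <<'E'
from h import *
xf=np.array([.278,-.9606,0]);yf=np.array([.9606,.278,0]);B=np.array([.5738,-.1092,0.003])
for c in ("scene","scene"):
    im,d=bot.read_camera(c)
    Q=cloud(c,d,np.ones((384,512),bool));F=np.c_[(Q-B)@xf,(Q-B)@yf,Q[:,2]-.003]
    k=F[(np.hypot(F[:,0],F[:,1])<.02)&(F[:,2]>.143)&(F[:,2]<.17)];print(len(k),np.histogram(k[:,2],bins=np.arange(.143,.171,.001))[0])
    k=F[(F[:,0]>-.07)&(F[:,0]<.06)&(abs(F[:,1])<.007)&(F[:,2]<.22)&(F[:,2]>.165)];k=k[(abs(F[:,0])>.02) if 0 else (abs(k[:,0])>.02)]
    f=np.polyfit(k[:,0]+.085,k[:,2]-.167,1);r=k[:,2]-.167-np.polyval(f,k[:,0]+.085);k=k[abs(r)<.004];f=np.polyfit(k[:,0]+.085,k[:,2]-.167,1);print("arm",len(k),f,np.arctan(f[0]))
print(bot.get_obs()["contact_force"],bot.get_obs()["grasp_force"])
E
```

```text
159 [ 3  6  2  1  7  8 33 28 23 12  2  0  1  0  3  1  3  7  3  1  2  3  1  1
  3  1  4  0]
arm 259 [0.0838134  0.00603308] 0.08361796440975558
157 [ 3  4  5  2  2 12 20 36 34  4  2  1  4  0  2  3  3  3  3  0  3  2  0  2
  2  2  3  0]
arm 254 [0.0810896  0.00628136] 0.08091255875156454
[-3.8222058  -3.86142872 14.3546724 ] 6.95962518453598
```

```bash
python3 -m pendant '[[0,0,0,0.0005,0],[0,0,0,0.0005,0]]';  python3 -m pendant '[[0,0,0,0.0005,0],[0,0,0,0.0005,0]]'
```

```text
t: 20.4
eef_pos: [0.6291, -0.1741, 0.3631]
tool_rot: [0.002, 0.99, 0.139, 0.001]
contact_force: [-4.8, -4.5, 16.5]
gripper_width: -0.0
grasp_force: 8.1
t: 20.57
eef_pos: [0.6291, -0.1742, 0.3624]
tool_rot: [0.002, 0.99, 0.139, 0.001]
contact_force: [-5.0, -4.1, 18.3]
gripper_width: -0.003
grasp_force: 8.8
```

```bash
python3 -m pendant '[[0,0,0,0,0],[0,0,0,0,0],[0,0,0,0,0],[0,0,0,0,0]]'; python3 -m pendant '[[0,0,0,-0.003,0],[0,0,0,-0.01,0],[0,0,0,-0.03,0],[0,0,0,-0.03,0],[0,0,0,-0.03,0],[0,0,0,-0.03,0],[0,0,0,0,0],[0,0,0,0,0],[0,0,0,0,0],[0,0,0,0,0],[0,0,0,0,0]]'
python3 - <<'E'
from h import *
xf=np.array([.278,-.9606,0]);yf=np.array([.9606,.278,0]);B=np.array([.5738,-.1092,0.003])
for c in ("scene","scene"):
    im,d=bot.read_camera(c)
    Q=cloud(c,d,np.ones((384,512),bool));F=np.c_[(Q-B)@xf,(Q-B)@yf,Q[:,2]-.003]
    k=F[(np.hypot(F[:,0],F[:,1])<.02)&(F[:,2]>.143)&(F[:,2]<.17)];print(len(k),np.histogram(k[:,2],bins=np.arange(.143,.171,.001))[0])
    k=F[(F[:,0]>-.07)&(F[:,0]<.06)&(abs(F[:,1])<.007)&(F[:,2]<.22)&(F[:,2]>.165)];k=k[abs(k[:,0])>.02]
    f=np.polyfit(k[:,0]+.085,k[:,2]-.167,1);r=k[:,2]-.167-np.polyval(f,k[:,0]+.085);k=k[abs(r)<.004];f=np.polyfit(k[:,0]+.085,k[:,2]-.167,1);print("arm",len(k),f)
E
```

```text
t: 20.9
eef_pos: [0.629, -0.1742, 0.3623]
tool_rot: [0.002, 0.99, 0.139, 0.001]
contact_force: [-4.6, -4.5, 17.2]
gripper_width: 0.002
grasp_force: 8.2
t: 21.82
eef_pos: [0.6286, -0.1717, 0.4908]
tool_rot: [-0.001, 0.99, 0.141, -0.001]
contact_force: [0.4, 0.6, -0.7]
gripper_width: -0.002
grasp_force: 0.0
157 [ 3  4  2  4  3 11 24 40 23 10  2  1  1  1  4  1  2  4  2  3  0  2  1  3
  2  2  2  0]
arm 275 [0.07837647 0.00565051]
150 [ 1  4  3  2  2 10 26 31 33  8  0  1  1  2  2  3  2  4  2  3  2  2  0  1
  2  2  1  0]
arm 266 [0.07711    0.00581043]
```

```bash
python3 -c "
from station import bot
print(bot.hand_in())"
```

```text
the job is handed in; nothing more can be done
None
```

The job is handed in. The slim cartridge sits home in the bore with its top within about 0.5 mm of the home height, and the clamp is holding it down after a final push of about 17–18 N. By the task's figures that leaves the tip bearing with roughly 14–17 N. The fat cartridge, tin and spark plug were not touched on purpose (their positions were not re-measured), and the hand-in gave no verdict.

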